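# Stack the slide cases on the sloping rack

### The job

Put the two closed slide cases from the desk onto the sloping rack: the large one first, lying flat on the sloping plate, then the small one flat on top of it. Each must lie lengthwise up the slope, squarely in the middle of the rack's width, with its lower end fully home against the backstop. There is glass inside, so set them down without letting them drop, let go of them, and leave the other things on the desk where they are.

Things in the scene. Friction and masses are not known exactly. Their poses are not given: they have to be found in the camera images.
- large_case_mid (a point): Large slide case: a flat closed box of grey plastic, 110 x 64 x 20 mm, about 0.2 kg, with a blank white label on its lid. It starts lying flat on the desk, label up. The point is the centre of the box (10 mm above its underside); x along the 110 mm length, y along the 64 mm width, z up out of the lid. Either end may face the backstop.
- small_case_mid (a point): Small slide case: same make and colour, 88 x 46 x 20 mm, about 0.1 kg. It starts lying flat on the desk, label up. The point is the centre of the box (10 mm above its underside); x along the 88 mm length, y along the 46 mm width, z up out of the lid. Either end may face the backstop.
- deck: Fixed metal rack's sloping plate, 120 mm wide, 166 mm long, tilted 30 deg, low end towards the robot, no side walls. Origin: on its upper face, mid-width, at the foot of the backstop's inner face, 30 mm above the desk; x up the slope along the plate, y across its width, z square out of the plate. High end about 113 mm above the desk. Cases left short of the backstop may or may not slide down by themselves.
- backstop_top (a point): Backstop: a wall 120 mm wide and 6 mm thick at the plate's low end, square to the plate and rising 50 mm from it (53 mm with its black edge trim). The point is the middle of the upper edge of its inner face, the face that the cases rest against; axes as the plate's.
- label_roll: Bystander: roll of white labels lying flat, 84 mm diameter, 50 mm high; the origin is the centre of its underside, z up.
- marker: Bystander: marker pen lying on the desk, 130 mm long along its x, 14 mm thick; origin in the middle, on the underside.
- desk_stamp: Bystander: wooden hand stamp standing upright, 38 mm diameter, 72 mm high; the origin is the centre of its underside.
- stapler: Bystander: black stapler, 135 mm long along its x, 34 mm wide, about 52 mm high; the origin is the centre of its underside.
- mouse: Bystander: black computer mouse on a blue mat, 105 mm long along its x, 60 mm wide, 34 mm high; the origin is the centre of its underside.
- tube_rack: Bystander: fixed white rack of stoppered sample tubes, 62 mm in its x, 170 mm in its y, 92 mm high over the stoppers; the origin is the centre of its underside.
Not all that is in view belongs to the job. Leave any yellow look-alike of the part that bears small_case_mid alone.

How it is judged:
By the outcome, as a careful person would: the job done as asked, in the order asked, and still so for the second after the job is handed in, with the robot touching nothing.
It also fails if it takes over 51 s, if anything falls off the work surface, if the arm or the gripper's body presses on something with over 40 N, if the wrist force passes 120 N, or if a joint passes its speed limit or range.

### The arm

A 6-joint arm with a two-finger parallel gripper is mounted at the origin on the work surface. World frame = base frame: x ahead of the robot, y to its left, z up, the work surface at z = 0. Lengths are in m, angles in degrees, forces in N, time in s.
With the tool pointing down it reaches from about 0.25 to 0.725 m from the base axis. Payload 9.7 kg.
Tool frame: the origin (TCP) lies midway between the tips of the shut fingers; the grasp point (between the pads) lies bot.hold_point_z behind it (bot.hold_point_z is the distance from the TCP to the grasp point, in m); z points along the fingers, y is the line along which they close (so a half turn about z gives the same grasp; the last joint's range is limited). The gripper opens to 85 mm and grips with 20 to 120 N. Pads are 22 mm wide; open, the fingers measure 114 mm over their backs; the gripper's body (76 mm by 85 mm) begins 54 mm behind the grasp point. The pads swing forward as they close: fully open they stand 13 mm farther back than shut.
Start: joints at [77.235, 4.979, 10.078, 95.1, 0, 90], TCP at [0.122, 0.536, 0.231] pointing down, gripper open.
Joint ranges: [-179.16, 179.16], [-48.56, 103.87], [-65.8, 70.77], [-126.05, 130.52], [-82.76, 87.17], [-180, 180]. Speed limits (degrees/s): [127.2, 127.2, 147.25, 180, 180, 180].

### API

Orientations are given as [roll, pitch, yaw] about the fixed x, y, z axes, in that order (R = Rz(yaw) Ry(pitch) Rx(roll)).
In Python, from workcell import bot, camera, camera_model, ticket gives the robot as it stands.
- The arm moves only by the tool send_rows, never from a script. Its argument "targets" is text: rows parted by semicolons, each of 5 numbers parted by spaces: the shift along the tool's x, y, z in mm, then the turn about the tool's z in degrees, then the closure in counts, from 0 (fully open) to 255 (shut). A call has 1 to 20 rows; each row is the pose to reach, as a shift and turn from the pose commanded when the call began, along the tool's axes at that moment; what a row does not reach only later rows make up. A row lasts 1/8 s, in which the tool goes at most 62.5 mm and 10.7 degrees, less where a joint would pass 70% of its speed; a pose out of reach is approached as far as the arm can. A call with a gripper value outside its range is refused whole. The fingers move at their own pace and stop on an object; "newtons" is the grip in N (left out, the last holds). Time passes only in rows, so rows that repeat a pose let the fingers close. It gives the time, the measured TCP pose, the force, the opening and the grip force at its end, in the units of the state.
- bot.get_obs(): the state, without advancing time (a new reading comes with each control period).
- camera(name): name is "side" or "top"; returns the picture (480x640x3 uint8, blue, green, red); there is no depth.
- camera_model(name): a dict with "K" (3x3 intrinsics, pixels), "pose" (4x4, takes a point from camera to world coordinates). Camera axes: x right, y down, z forward; pixel columns grow to the right and rows downward; lengths in m; the calibration is good to about 2 mm. A picture is of the moment at which its call begins. camera_model takes no time and is no camera call.
- ticket.job_done(): hands the job in; it is judged then, once.
The state is a dict: "time": time; "q": joint angles; "qd": joint speeds; "joint_efforts": joint torques, N m; "ee_pos": TCP position; "tcp_rot": TCP orientation; "wrist_force": force on the tool from outside, world axes, zero at the start; "torque": the same for the moment, N m; "opening": finger opening in m; "grasp_force": force on a finger pad.
Only numpy, scipy, OpenCV 4.12 (cv2) and the standard library are available. Lean on these libraries where they do the work, as an engineer would, in place of code of your own. Each camera call takes 0.05 s, during which the arm holds its last target. There are 200 camera calls.

## Working session

There is one attempt and no reset: what is moved stays moved. The work goes in short steps, Python scripts to look and compute and a tool call to move; the robot and the scene stay as the last step left them, time stands still between calls to the robot, and variables do not carry over. Pictures are saved under pics/ and viewed, at most 10 in all, crops included, and the job is handed in when it is done.

Besides the shell and the picture viewer there is one more tool, called after "Request:" as a command line: name --argument value ..., lists and objects as JSON in quotes. send_rows: Moves the arm, as the interface text tells. Its arguments: {"type":"object","properties":{"targets":{"type":"string"},"newtons":{"type":"number"}},"required":["targets"]}

```bash
ls; mkdir -p pics
python3 - <<'E'
from workcell import bot,camera,camera_model
import cv2,numpy as np
np.set_printoptions(precision=4,suppress=True)
for n in("side","top"):
    cv2.imwrite(f"pics/{n}0.png",camera(n)); m=camera_model(n); print(n,m)
print(bot.get_obs(),bot.hold_point_z)
E
```

```text
pics
side {'K': array([[545.3634,   0.    , 314.0768],
       [  0.    , 545.3634, 241.6226],
       [  0.    ,   0.    ,   1.    ]]), 'pose': array([[ 0.6906, -0.4196,  0.589 , -0.1999],
       [-0.723 , -0.3801,  0.5769, -0.7552],
       [-0.0182, -0.8243, -0.5659,  0.7175],
       [ 0.    ,  0.    ,  0.    ,  1.    ]])}
top {'K': array([[603.1767,   0.    , 327.2047],
       [  0.    , 603.1767, 238.9349],
       [  0.    ,   0.    ,   1.    ]]), 'pose': array([[ 0.0229, -0.9794,  0.2005,  0.2381],
       [-0.9997, -0.0219,  0.0071, -0.0786],
       [-0.0026, -0.2006, -0.9797,  1.3436],
       [ 0.    ,  0.    ,  0.    ,  1.    ]])}
{'time': 0.1, 'q': array([77.2352,  5.0073, 10.0388, 95.0985,  0.0018, 89.9999]), 'qd': array([-0.0757, -0.0765,  0.1242,  0.056 ,  0.0873, -0.0089]), 'joint_efforts': array([ -0.0004, -52.1564,  46.5651,   0.016 ,   0.    ,   0.    ]), 'ee_pos': array([0.1215, 0.5362, 0.2307]), 'tcp_rot': array([-179.933 ,   -0.0018,  167.2353]), 'wrist_force': array([0.1785, 1.5658, 0.2975]), 'torque': array([ 0.0065, -0.0004, -0.0238]), 'grasp_force': 0.0, 'opening': 0.08570398303040662} 0.0187
```

View pics/side0.png

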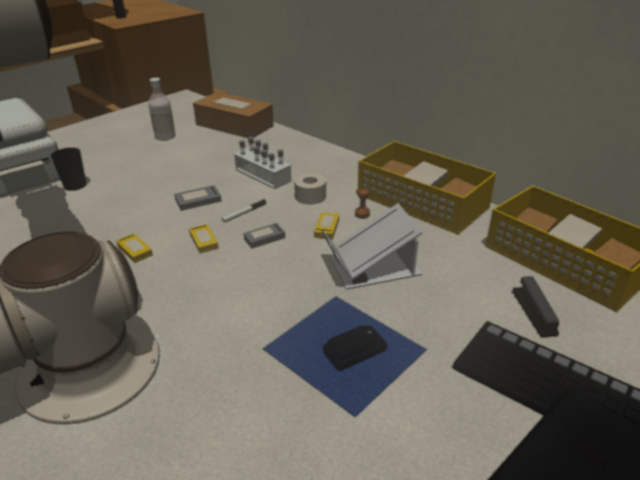

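View pics/top0.png

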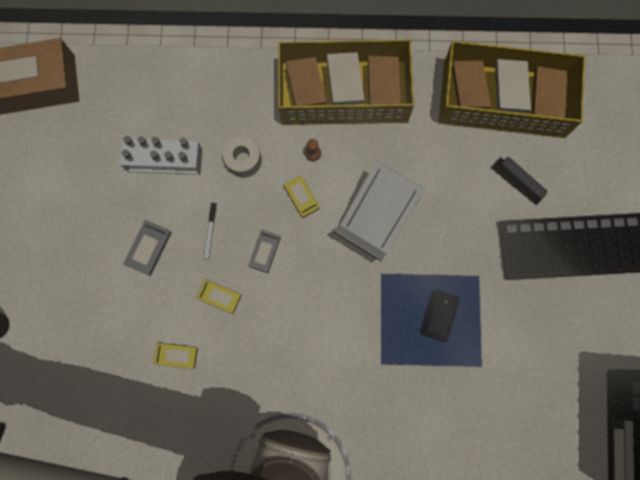

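The side view shows the large case at about (198,197), the small one at (264,235) and the rack at (375,250). In the top view they are at (148,248), (264,251) and (380,212). I'll enlarge both views.

Run:
```python
import cv2,numpy as np
t=cv2.imread("pics/top0.png");s=cv2.imread("pics/side0.png")
a=cv2.resize(t[160:285,115:435],None,fx=2.5,fy=2.5,interpolation=cv2.INTER_CUBIC)
b=cv2.resize(s[180:296,165:435],None,fx=2.4,fy=2.4,interpolation=cv2.INTER_CUBIC)
c=np.zeros((a.shape[0]+b.shape[0],800,3),np.uint8);c[:a.shape[0]]=a;c[a.shape[0]:,:b.shape[1]]=b
cv2.imwrite("pics/comp.png",cv2.convertScaleAbs(c,alpha=1.3));print(c.shape)
```

```text
(590, 800, 3)
```

View pics/comp.png

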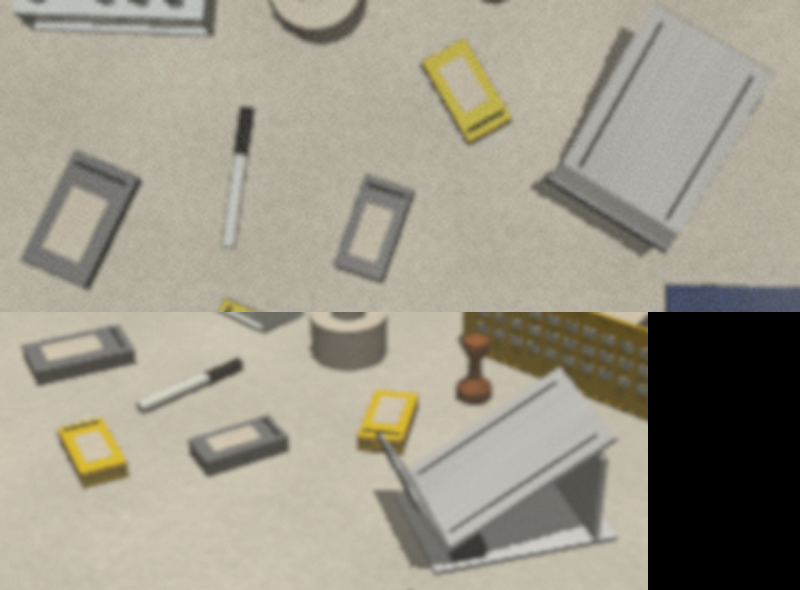

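The close-up shows both grey cases, their lid corners and the rack's four plate corners clearly. Next I fit poses to these corners over both views.

```bash
cat > h.py <<'E'
import cv2,numpy as np
from scipy.optimize import least_squares
from scipy.spatial.transform import Rotation as R
from workcell import camera_model
np.set_printoptions(precision=4,suppress=True)
M={n:camera_model(n) for n in("side","top")}
def proj(n,P):
    T=np.linalg.inv(M[n]["pose"]);c=np.asarray(P)@T[:3,:3].T+T[:3,3];c=c@M[n]["K"].T
    return c[:,:2]/c[:,2:]
def world(p,tilt,P): # p=x,y,z,yaw(deg)
    return R.from_euler("ZY",[p[3],-tilt],degrees=True).apply(np.asarray(P,float))+p[:3]
def fit(obs,tilt,p0): # obs: {cam:(pts3,px)}
    f=lambda p:np.concatenate([(proj(n,world(p,tilt,a))-b).ravel() for n,(a,b) in obs.items()])
    r=least_squares(f,p0,x_scale=[.01,.01,.01,1],loss="soft_l1");return r.x,f(r.x).reshape(-1,2)
def box(l,w,h=.01): return np.array([[l,w,h],[l,-w,h],[-l,-w,h],[-l,w,h]])/1
tp=lambda a:np.array(a,float)/2.5+[115,160]
sp=lambda a:(np.array(a,float)-[0,312])/2.4+[165,180]
E
cat > f1.py <<'E'
from h import *
# corners order: far-left, far-right, near-right, near-left
L=box(.055,.032);Lb=box(.055,.032,-.01);S=box(.044,.023);Sb=box(.044,.023,-.01)
oL={"top":(L,tp([(76,152),(136,177),(85,283),(22,260)])),
 "side":(np.r_[L,Lb[1:3]],sp([(113,327),(133,345),(38,370),(24,353),(134,358),(40,383)]))}
oS={"top":(S,tp([(368,176),(412,190),(380,280),(335,264)])),
 "side":(np.r_[S,Sb[1:3]],sp([(270,417),(288,436),(206,462),(190,446),(288,449),(209,474)]))}
D=np.array([[.166,.06,0],[.166,-.06,0],[0,.06,.053],[0,.06,0],[0,-.06,0]])
oD={"top":(D[:2],tp([(655,5),(773,72)])),
 "side":(D[:4],sp([(562,370),(616,440),(378,432),(408,475)]))}
for nm,o,t,p0 in(("L",oL,0,(.45,.25,.01,-20)),("S",oS,0,(.45,.05,.01,-20)),("D",oD,30,(.45,-.15,.03,-30))):
    p,r=fit(o,t,p0);print(nm,p);print(r.T)
    if nm=="D":
        print("top foot/backstop px*",(proj("top",world(p,30,[[0,.06,0],[0,-.06,0],[0,.06,.053],[0,-.06,.053]]))-[115,160])*2.5)
E
python3 f1.py
```

```text
L [  0.4812   0.3339   0.0102 -20.0808]
[[-1.3522  0.5037  0.3741 -0.6022  1.9511  1.126  -0.8771 -1.3708  1.5798
  -0.4774]
 [-1.0311 -0.9395  1.8501  0.6416 -2.4065  0.4733  0.1688 -3.7488  1.714
   1.5141]]
S [  0.4791   0.071    0.0073 -17.3974]
[[-0.8304  0.8094  0.3124 -1.1358 -0.2584  0.7999  0.2796 -0.9314  1.2036
  -0.2416]
 [-0.9245 -0.1231  0.6355  0.4706 -1.16    0.0427  0.0443 -2.9389  1.7131
   2.2275]]
D [  0.5081  -0.1487   0.0254 -30.8069]
[[-0.8444  0.2938 -0.7227  0.1422  1.176   0.3443]
 [-0.2644  1.5457 -0.026  -0.0859  0.9629 -1.557 ]]
top foot/backstop px* [[562.681  164.1931]
 [677.4934 234.2269]
 [547.4501 177.7448]
 [666.511  250.6014]]
```

Request:
send_rows --targets "-395 -118 90 7 0;-395 -118 90 7 0;-395 -118 90 7 0;-395 -118 90 7 0;-395 -118 90 7 0;-395 -118 90 7 0;-395 -118 90 7 0;-395 -118 90 7 0;-395 -118 90 7 0;-395 -118 90 7 0"

```text
time: 1.35
ee_pos: [0.4799, 0.3348, 0.1417]
tcp_rot: [180.0, 0.0, 160.3]
wrist_force: [0.3, 1.0, -0.1]
opening: 0.0857
grasp_force: 0.0
```

```bash
cat > f2.py <<'E'
from h import *
img={"top":cv2.imread("pics/top0.png"),"side":cv2.imread("pics/side0.png")}
def V(l,w): return np.r_[box(l,w),box(l,w,-.01)]
def seg(n,p,l,w):
    c=proj(n,world(p,0,V(l*1.25,w*1.4)));h=cv2.convexHull(c.astype(np.float32)).astype(int)
    roi=np.zeros((480,640),np.uint8);cv2.fillConvexPoly(roi,h,255)
    g=cv2.GaussianBlur(cv2.cvtColor(img[n],cv2.COLOR_BGR2GRAY),(0,0),.7)
    bg=np.percentile(g[roi>0],85);dk=np.percentile(g[roi>0],25);m=((g<(bg+dk)/2)&(roi>0)).astype(np.uint8)
    k,lab,st,_=cv2.connectedComponentsWithStats(m);i=1+st[1:,4].argmax()
    hh=cv2.convexHull(np.argwhere(lab==i)[:,::-1].astype(np.int32))
    o=np.zeros((480*8,640*8),np.uint8);cv2.fillConvexPoly(o,hh*8+4,1);return cv2.dilate(o,np.ones((9,9)))
def run(p0,l,w,free=False):
    S={n:seg(n,p0,l,w) for n in img}
    def cost(q,per=False):
        p=[q[0],q[1],q[3] if len(q)>3 else .01,q[2]];r=[]
        for n in S:
            h=cv2.convexHull((proj(n,world(p,0,V(l,w)))*8+4).astype(np.float32)).astype(int)
            o=np.zeros_like(S[n]);cv2.fillConvexPoly(o,h,1);r.append((o&S[n]).sum()/(o|S[n]).sum())
        return r if per else -sum(r)
    from scipy.optimize import minimize
    for x0,st in(([p0[0],p0[1],p0[3]],[.005,.005,4]),([p0[0],p0[1],p0[3],.01],[.005,.005,4,.005])):
        x0=np.array(x0);sx=np.vstack([x0]+[x0+np.eye(len(x0))[i]*st[i] for i in range(len(x0))])
        r=minimize(cost,x0,method="Nelder-Mead",options=dict(initial_simplex=sx,xatol=1e-4,fatol=1e-4,maxiter=150))
        print(r.x,cost(r.x,True))
run([.4812,.3339,.01,-20.1],.055,.032);run([.4791,.071,.01,-17.4],.044,.023)
D=np.array([[.166,.06,0],[.166,-.06,0],[0,.06,0],[0,-.06,0],[0,.06,.053],[0,-.06,.053]])
o={"top":(D,tp([(655,5),(773,72),(565,168),(678,232),(547,179),(666,250)])),"side":(D[[0,1,2,4]],sp([(562,370),(616,440),(408,475),(378,432)]))}
p,r=fit(o,30,(.508,-.149,.03,-30.8));print("D",p);print(r.T)
E
python3 f2.py
```

```text
[  0.4802   0.3349 -21.5251] [np.float64(0.9264278253013749), np.float64(0.9556584566043855)]
[  0.4806   0.3357 -20.7029   0.0086] [np.float64(0.9245588442896805), np.float64(0.954615911466782)]
[  0.477    0.0709 -16.3368] [np.float64(0.8831070173772672), np.float64(0.9653869694603322)]
[  0.4775   0.0717 -15.9952   0.0092] [np.float64(0.8882815223246823), np.float64(0.9663858448934778)]
D [  0.5079  -0.1491   0.0251 -30.4617]
[[-1.1022  0.195  -0.8393  0.0484  0.3352  0.5301 -0.9394  0.2291  0.2709
   1.1191]
 [-0.2154  1.3115 -1.288   0.8525 -0.2209  0.2384 -0.0041 -0.1325 -1.3357
   1.2256]]
```

Request:
send_rows --targets "0 0 60 1 0;0 0 110 1 0;0 0 140 1 0;0 0 140 1 0;0 0 140 1 255;0 0 140 1 255;0 0 140 1 255;0 0 140 1 255;0 0 140 1 255;0 0 140 1 255" --newtons 25

```text
time: 2.6
ee_pos: [0.4816, 0.3351, 0.0038]
tcp_rot: [179.8, 0.1, 159.3]
wrist_force: [-1.5, 0.3, 7.0]
opening: 0.0635
grasp_force: 28.7
```

Request:
send_rows --targets "0 0 -20 0 255;0 0 -60 0 255;0 0 -120 0 255;0 0 -180 0 255;0 0 -180 0 255;0 0 -180 0 255"

```text
time: 3.35
ee_pos: [0.4807, 0.334, 0.1812]
tcp_rot: [180.0, 0.0, 159.2]
wrist_force: [-0.0, 0.1, -2.4]
opening: 0.0633
grasp_force: 28.4
```

Run:
```python
import cv2,numpy as np
from workcell import camera
t=camera("top");s=camera("side")
a=cv2.resize(t[130:330,60:300],(480,400));b=cv2.resize(s[90:290,100:260],(320,400))
cv2.imwrite("pics/lift.png",np.hstack([a,b]))
```

```text
(no output)
```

View pics/lift.png

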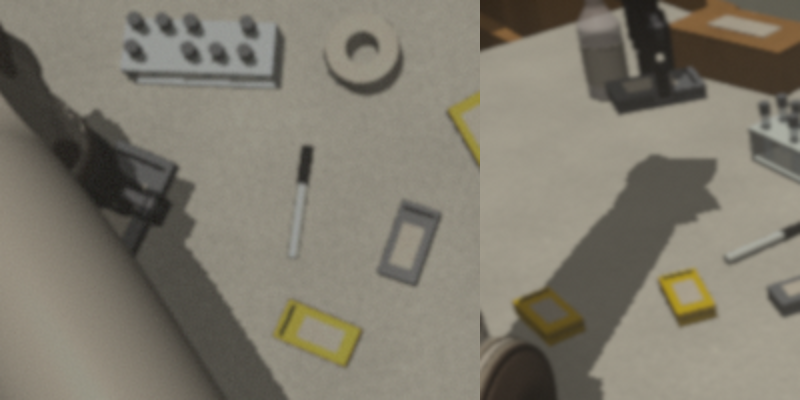

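The large case is held level in the gripper. The small case has not moved.

```bash
cat >> h.py <<'E'
def delta(xy,axis): # tool-axis shift/turn to reach xy with tool x along axis yaw+180
    from workcell import bot
    o=bot.get_obs();y=np.radians(o["tcp_rot"][2]);d=np.array(xy)-o["ee_pos"][:2]
    print("x,y mm",np.array([d@[np.cos(y),np.sin(y)],d@[np.sin(y),-np.cos(y)]])*1e3,"turn",(o["tcp_rot"][2]-axis-180+90)%180-90,"tcpz",o["ee_pos"][2])
E
python3 - <<'E'
from h import *
D=np.array([[.166,.06,0],[.166,-.06,0],[0,.06,0],[0,-.06,0],[0,.06,.053],[0,-.06,.053]])
o={"top":(D,tp([(655,5),(773,72),(565,168),(678,232),(547,179),(666,250)])),"side":(D[[0,1,2,4]],sp([(562,370),(616,440),(408,475),(378,432)]))}
f=lambda q:np.concatenate([(proj(n,world([q[0],q[1],.03,q[2]],30,a))-b).ravel() for n,(a,b) in o.items()])
r=least_squares(f,[.508,-.149,-30.5],x_scale=[.01,.01,1],loss="soft_l1");print(r.x,f(r.x).reshape(-1,2).T)
x,y,w=r.x;u=np.array([np.cos(np.radians(w)),np.sin(np.radians(w))])
delta(r.x[:2]+.0585*u,w)
E
```

```text
[  0.5062  -0.1494 -30.744 ] [[-0.4518  0.9082 -0.6236  0.3052  0.4839  0.7267 -0.8964  0.0996 -0.0153
   0.7695]
 [-0.1489  1.7219 -1.1418  1.3296 -0.0789  0.7285 -1.4736 -1.5644 -2.8049
  -0.3658]]
x,y mm [-253.2631 -452.5467] turn 9.978285457714662 tcpz 0.17965376415911966
```

Request:
send_rows --targets "-253 -452 0 10 255;-253 -452 0 10 255;-253 -452 0 10 255;-253 -452 0 10 255;-253 -452 0 10 255;-253 -452 0 10 255;-253 -452 0 10 255;-253 -452 0 10 255;-253 -452 0 10 255;-253 -452 0 10 255;-253 -452 0 10 255;-253 -452 0 10 255;-253 -452 0 10 255;-253 -452 0 10 255"

```text
time: 5.2
ee_pos: [0.5571, -0.1778, 0.1815]
tcp_rot: [180.0, 0.0, 149.3]
wrist_force: [0.4, 0.5, -1.3]
opening: 0.0633
grasp_force: 28.6
```

Run:
```python
import cv2,numpy as np
from workcell import camera
t=camera("top");s=camera("side")
a=cv2.resize(t[130:290,290:450],(400,400));b=cv2.resize(s[140:300,285:445],(400,400))
cv2.imwrite("pics/above.png",cv2.convertScaleAbs(np.hstack([a,b]),alpha=1.3))
```

```text
(no output)
```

View pics/above.png

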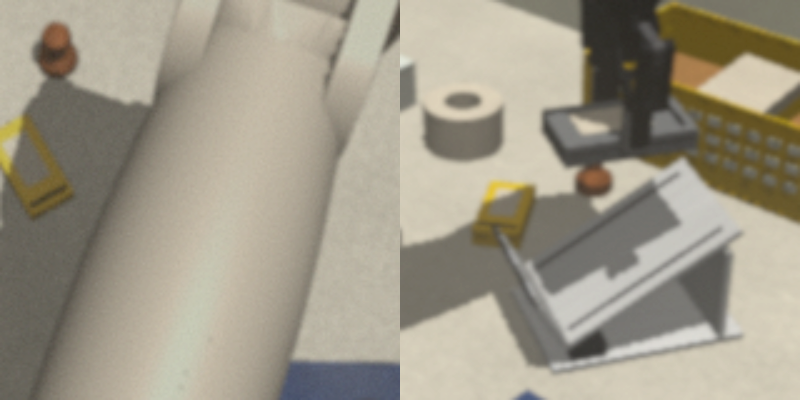

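The side view shows the case held level above the rack, with the top view hidden by the arm. I'll lower it to contact at 20 N grip.

Request:
send_rows --targets "0 0 40 0 255;0 0 65 0 255;0 0 72 0 255;0 0 76 0 255;0 0 80 0 255;0 0 84 0 255;0 0 86 0 255;0 0 88 0 255" --newtons 20

```text
time: 6.3
ee_pos: [0.5566, -0.1783, 0.0938]
tcp_rot: [-180.0, -0.0, 149.2]
wrist_force: [-5.5, 1.5, 3.4]
opening: 0.0628
grasp_force: 28.9
```

Request:
send_rows --targets "0 0 2 0 255;0 0 4 0 255;0 0 6 0 255;0 0 8 0 255;0 0 10 0 255;0 0 12 0 255;0 0 14 0 255;0 0 14 0 255"

```text
time: 7.3
ee_pos: [0.5564, -0.1781, 0.0793]
tcp_rot: [-180.0, -0.1, 149.2]
wrist_force: [-6.1, 0.6, 2.2]
opening: 0.0629
grasp_force: 30.1
```

Run:
```python
import cv2,numpy as np
from workcell import camera
s=camera("side")
cv2.imwrite("pics/piv.png",cv2.convertScaleAbs(cv2.resize(s[180:300,310:440],None,fx=4,fy=4),alpha=1.3))
```

```text
(no output)
```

View pics/piv.png

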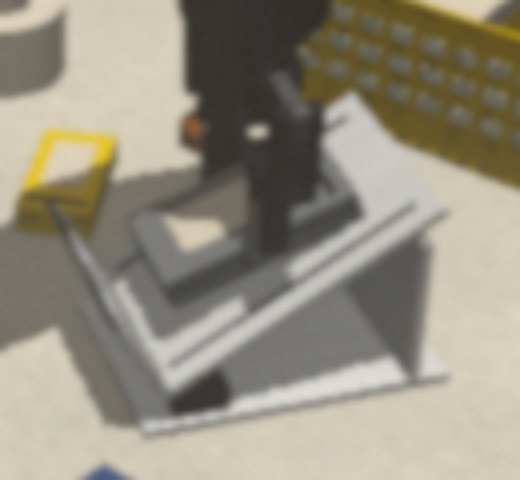

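The case is pivoting nicely about the pads, and its up-slope edge is on the plate. I'll continue down.

Request:
send_rows --targets "0 0 2 0 255;0 0 4 0 255;0 0 6 0 255;0 0 7 0 255;0 0 8 0 255;0 0 9 0 255;0 0 10 0 255;0 0 11 0 255"

```text
time: 8.35
ee_pos: [0.5573, -0.1785, 0.0696]
tcp_rot: [180.0, 0.1, 149.2]
wrist_force: [-8.7, 1.1, 17.6]
opening: 0.0634
grasp_force: 32.4
```

Request:
send_rows --targets "0 0 -0.5 0 255;3 0 1.2 0 255;6 0 3 0 255;9 0 4.7 0 255;11 0 5.9 0 255;13 0 7 0 255;14.5 0 7.9 0 255;16 0 8.7 0 255"

```text
time: 9.35
ee_pos: [0.5447, -0.1703, 0.061]
tcp_rot: [179.9, 0.2, 149.3]
wrist_force: [0.5, 0.6, 8.7]
opening: 0.0634
grasp_force: 31.5
```

Request:
send_rows --targets "1 0 0.6 0 255;2 0 1.2 0 255;3 0 1.7 0 255;4 0 2.3 0 255"

```text
time: 9.85
ee_pos: [0.5417, -0.1685, 0.0589]
tcp_rot: [179.9, 0.3, 149.3]
wrist_force: [1.9, -1.5, 10.9]
opening: 0.0635
grasp_force: 31.6
```

Request:
send_rows --targets "1 0 0.6 0 255;2 0 1.2 0 255;3 0 1.7 0 255;4 0 2.3 0 255"

```text
time: 10.35
ee_pos: [0.5417, -0.1684, 0.0589]
tcp_rot: [179.9, 0.8, 149.3]
wrist_force: [15.0, -11.2, 14.4]
opening: 0.0631
grasp_force: 31.9
```

Run:
```python
import cv2,numpy as np
from workcell import camera
s=camera("side")
cv2.imwrite("pics/home.png",cv2.convertScaleAbs(cv2.resize(s[180:300,310:440],None,fx=4,fy=4),alpha=1.3))
```

```text
(no output)
```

View pics/home.png

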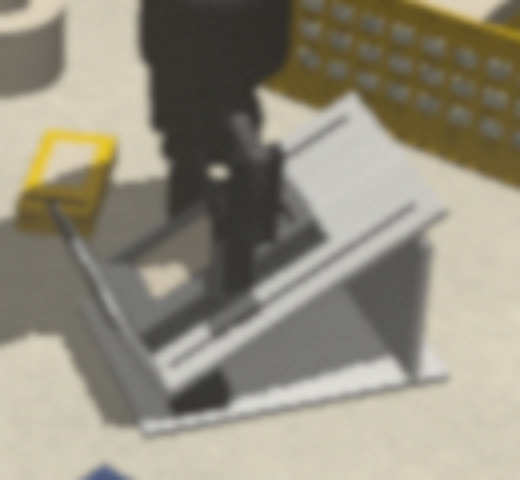

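Request:
send_rows --targets "-1 0 -1 0 255;-2 0 -2 0 255;-2 0 -2 0 0;-2 0 -2 0 0;-2 0 -2 0 0;-2 0 -2 0 0;-2 0 -2 0 0;-2 0 -40 0 0;-2 0 -90 0 0;-2 0 -130 0 0;-2 0 -130 0 0"

```text
time: 11.78
ee_pos: [0.5394, -0.1674, 0.1886]
tcp_rot: [179.9, 0.3, 149.2]
wrist_force: [0.9, 0.4, -0.5]
opening: 0.0849
grasp_force: 0.0
```

Request:
send_rows --targets "175 173 20 -14 0;175 173 20 -14 0;175 173 20 -14 0;175 173 20 -14 0;175 173 20 -14 0;175 173 20 -14 0;175 173 20 -14 0;175 173 20 -14 0"

```text
time: 12.78
ee_pos: [0.4765, 0.0701, 0.1649]
tcp_rot: [-180.0, -0.0, 163.1]
wrist_force: [0.5, -0.5, -0.2]
opening: 0.0854
grasp_force: 0.0
```

Run:
```python
from h import *
from workcell import camera
t=camera("top");s=camera("side")
cv2.imwrite("pics/top1.png",t);cv2.imwrite("pics/side1.png",s)
a=cv2.resize(t[155:275,325:435],None,fx=3.6,fy=3.6,interpolation=2);b=cv2.resize(s[190:310,320:430],None,fx=3.6,fy=3.6,interpolation=2)
cv2.imwrite("pics/rack1.png",cv2.convertScaleAbs(np.hstack([a,b]),alpha=1.3))
c=np.array([[0,w,z] for w in(.032,-.032) for z in(.02,)]+[[.11,w,.02] for w in(.032,-.032)])
for n,o in(("top",(325,155)),("side",(320,190))): print((proj(n,world([.507,-.149,.03,-30.6],30,c))-o)*3.6)
delta([.4773,.0713],-16.4)
```

```text
[[ 85.6299 285.6889]
 [175.5334 340.155 ]
 [172.6169 132.9177]
 [265.644  188.1653]]
[[ 52.3464 202.2926]
 [ 86.1429 263.8353]
 [206.806   98.4853]
 [248.0448 155.8484]]
x,y mm [-0.5611  1.1766] turn -0.45254970281541773 tcpz 0.16488611385523394
```

View pics/rack1.png

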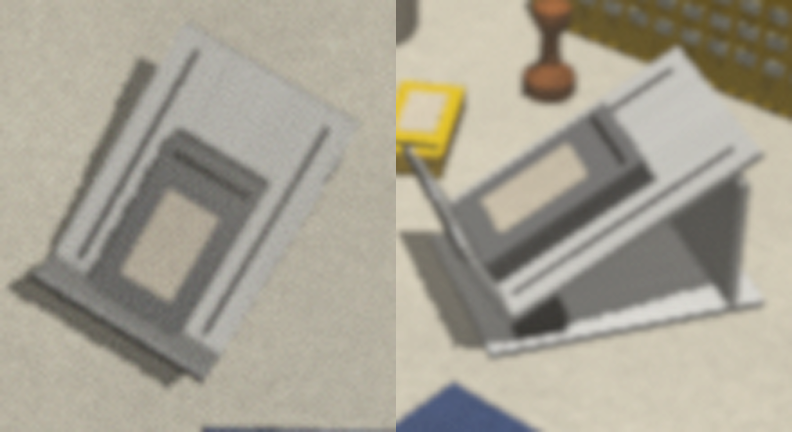

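The large case lies flat, square and home; in the top view its upper lid corners are at (175,132) and (267,185), against predicted (173,133) and (265,188). Next is the small case.

Request:
send_rows --targets "-0.5 1 60 -0.5 0;-0.5 1 115 -0.5 0;-0.5 1 158 -0.5 0;-0.5 1 158 -0.5 0;-0.5 1 158 -0.5 255;-0.5 1 158 -0.5 255;-0.5 1 158 -0.5 255;-0.5 1 158 -0.5 255;-0.5 1 158 -0.5 255;-0.5 1 158 -0.5 255;-0.5 1 158 -0.5 255" --newtons 20

```text
time: 14.25
ee_pos: [0.4784, 0.0721, 0.0091]
tcp_rot: [179.9, 0.2, 163.7]
wrist_force: [-0.1, 0.4, 6.8]
opening: 0.0448
grasp_force: 21.4
```

Request:
send_rows --targets "0 0 -20 0 255;0 0 -60 0 255;0 0 -120 0 255;0 0 -170 0 255;0 0 -170 0 255;0 0 -170 0 255"

```text
time: 15.0
ee_pos: [0.477, 0.072, 0.1768]
tcp_rot: [180.0, 0.0, 163.7]
wrist_force: [0.3, -0.2, -2.4]
opening: 0.0452
grasp_force: 21.3
```

Request:
send_rows --targets "-124 -211 0 14.4 255;-124 -211 0 14.4 255;-124 -211 0 14.4 255;-124 -211 0 14.4 255;-124 -211 0 14.4 255;-124 -211 0 14.4 255;-124 -211 0 14.4 255;-124 -211 0 14.4 255;-124 -211 0 14.4 255;-124 -211 0 14.4 255"

```text
time: 16.25
ee_pos: [0.5369, -0.165, 0.1771]
tcp_rot: [180.0, 0.0, 149.4]
wrist_force: [0.3, -0.2, -0.6]
opening: 0.0453
grasp_force: 21.3
```

Request:
send_rows --targets "0 0 30 0 255;0 0 50 0 255;0 0 60 0 255;0 0 64 0 255;0 0 67 0 255;0 0 70 0 255;0 0 72 0 255;0 0 74 0 255;0 0 76 0 255"

```text
time: 17.38
ee_pos: [0.5364, -0.1651, 0.1014]
tcp_rot: [-180.0, -0.0, 149.3]
wrist_force: [-6.5, 2.3, 5.4]
opening: 0.0453
grasp_force: 22.5
```

Request:
send_rows --targets "0 0 2 0 255;0 0 4 0 255;0 0 6 0 255;0 0 8 0 255;0 0 10 0 255;0 0 12 0 255;0 0 13 0 255;0 0 14 0 255;0 0 15 0 255;0 0 16 0 255"

```text
time: 18.62
ee_pos: [0.5367, -0.1653, 0.0852]
tcp_rot: [-180.0, -0.0, 149.3]
wrist_force: [-4.5, 0.8, 4.0]
opening: 0.0452
grasp_force: 24.6
```

Request:
send_rows --targets "0 0 1 0 255;0 0 2 0 255;0 0 2.5 0 255;0 0 3 0 255"

```text
time: 19.12
ee_pos: [0.5369, -0.1654, 0.083]
tcp_rot: [180.0, 0.0, 149.3]
wrist_force: [-8.5, 2.2, 13.5]
opening: 0.0455
grasp_force: 26.1
```

Request:
send_rows --targets "0 0 0.5 0 255;2 0 1.5 0 255;4 0 2.7 0 255;6 0 3.8 0 255;8 0 5 0 255;9.5 0 5.8 0 255;11 0 6.7 0 255;12 0 7.2 0 255"

```text
time: 20.12
ee_pos: [0.5287, -0.1599, 0.0773]
tcp_rot: [179.9, 0.3, 149.3]
wrist_force: [-1.5, -0.8, 15.2]
opening: 0.0457
grasp_force: 26.2
```

Request:
send_rows --targets "1 0 0.6 0 255;2 0 1.1 0 255;3 0 1.7 0 255"

```text
time: 20.5
ee_pos: [0.5262, -0.1583, 0.0756]
tcp_rot: [179.9, 0.3, 149.3]
wrist_force: [-0.2, -0.8, 18.1]
opening: 0.0454
grasp_force: 26.5
```

Request:
send_rows --targets "1 0 0.4 0 255;2 0 0.9 0 255;3 0 1.5 0 255;4 0 2 0 255"

```text
time: 21.0
ee_pos: [0.5262, -0.1583, 0.0756]
tcp_rot: [179.9, 0.9, 149.3]
wrist_force: [13.4, -11.0, 17.9]
opening: 0.0453
grasp_force: 26.3
```

Request:
send_rows --targets "-1 0 -1 0 255;-2 0 -2 0 255;-2 0 -2 0 0;-2 0 -2 0 0;-2 0 -2 0 0;-2 0 -2 0 0;-2 0 -2 0 0;-2 0 -40 0 0;-2 0 -90 0 0;-2 0 -120 0 0;-2 0 -120 0 0"

```text
time: 22.38
ee_pos: [0.5233, -0.157, 0.1937]
tcp_rot: [179.9, 0.2, 149.3]
wrist_force: [0.3, 0.1, -0.0]
opening: 0.0852
grasp_force: 0.0
```

Request:
send_rows --targets "150 150 0 0 0;150 150 0 0 0;150 150 0 0 0;150 150 0 0 0;150 150 0 0 0;150 150 0 0 0;150 150 0 0 0"

```text
time: 23.25
ee_pos: [0.4699, 0.0479, 0.1906]
tcp_rot: [-180.0, -0.0, 149.3]
wrist_force: [-1.2, -0.2, 0.5]
opening: 0.0852
grasp_force: 0.0
```

Run:
```python
from h import *
from workcell import camera
t=camera("top");s=camera("side")
a=cv2.resize(t[155:275,325:435],None,fx=3.6,fy=3.6,interpolation=2);b=cv2.resize(s[190:310,320:430],None,fx=3.6,fy=3.6,interpolation=2)
cv2.imwrite("pics/rack2.png",cv2.convertScaleAbs(np.hstack([a,b]),alpha=1.3))
c=np.array([[x,w,.04] for x in (0,.088) for w in(.023,-.023)])
for n,o in(("top",(325,155)),("side",(320,190))): print((proj(n,world([.507,-.149,.03,-30.6],30,c))-o)*3.6)
```

```text
[[ 90.6396 301.2457]
 [156.1556 340.9851]
 [161.0069 178.2404]
 [228.3577 218.4438]]
[[ 40.756  189.3585]
 [ 64.7698 233.356 ]
 [166.0708 104.9815]
 [194.4298 146.5241]]
```

View pics/rack2.png

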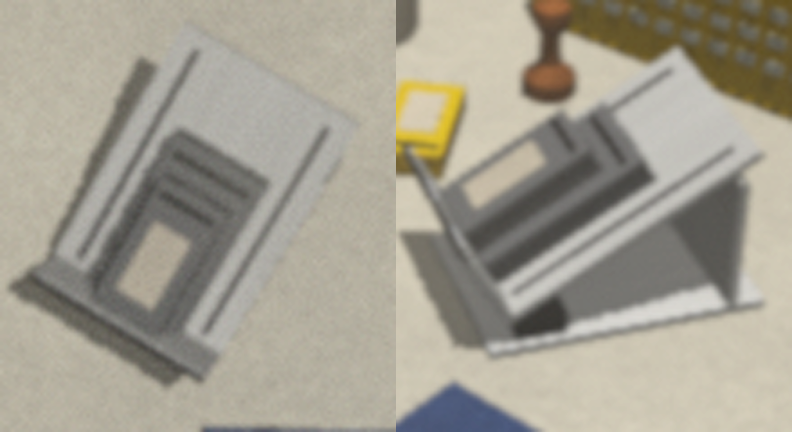

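Both cases are stacked flat, centred and against the backstop. The small lid's upper corner is at about (166,112) in the side view, against predicted (166,105), and the large case has not moved.

```bash
python3 -c "
from workcell import ticket
print(ticket.job_done())"
```

```text
the job is handed in; nothing more can be done
None
```

The job is handed in at about 23 s: the last pictures show the large case flat on the rack with the small one flat on top, both centred and against the backstop, with the arm clear; I never moved the gripper near the other desk items, though I did not check each one.

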